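# Hang the flask ring on its J-hook

## Robot

A 7-joint arm with a two-finger parallel gripper is mounted at the origin on the work surface. World frame = base frame: x ahead of the robot, y to its left, z up, the work surface at z = 0. Lengths are in m, angles in rad, forces in N, time in s.
With the tool pointing down it reaches from about 0.35 to 0.9 m from the base axis. Payload 8.1 kg.
Tool frame: the origin (TCP) lies midway between the tips of the shut fingers; the grasp point (between the pads) lies arm.grasp_offset behind it (arm.grasp_offset is the distance from the TCP to the grasp point, in m); z points along the fingers, y is the line along which they close (so a half turn about z gives the same grasp; the last joint's range is limited). The gripper opens to 92 mm and grips with 3 to 60 N. Pads are 19 mm wide; open, the fingers measure 130 mm over their backs; the gripper's body (75 mm by 190 mm) begins 47 mm behind the grasp point.
Start: joints at [1.016, 0.434, 0.025, 1.573, -0.012, 1.134, -0.075], TCP at [0.273, -0.562, 0.227] pointing down, gripper open.
Joint ranges: [-2.62, 2.62], [-0.44, 2.09], [-1.27, 1.32], [0.08, 2.57], [-1.32, 4.46], [0.12, 2], [-2.74, 2.74]. Speed limits (rad/s): [2.22, 2.22, 3.01, 3.01, 3.14, 3.14, 3.14].

## Interface

Orientations are given as a rotation vector (axis times angle).
In Python, from cell import observe, imaging, arm gives the robot as it stands.
- The arm moves only by the tool apply_moves, never from a script. Its argument "commands" is a list of rows, each a list of 5 numbers: the opening in per cent of the stroke, from 0 (shut) to 100 (fully open), then the shift along the world's x, y, z in units of 0.06 m (1.0 is 0.06 m), then the turn about the world's z in units of 0.5 rad (1.0 is 0.5 rad). A call has 1 to 12 rows; each row shifts and turns the commanded pose from where the row before left it; what a row does not reach is not made up. A row lasts 1/8 s, in which the tool goes at most 62.5 mm and 10.7 degrees, less where a joint would pass 70% of its speed; a pose out of reach is approached as far as the arm can. A call with a number of a shift or a turn outside -1 to 1 is refused whole. A call with a gripper value outside its range is refused whole. The fingers move at their own pace and stop on an object; "newtons" is the grip in N (left out, the last holds). Time passes only in rows, so rows that do not move let the fingers close. It gives the time, the measured TCP pose, the force, the opening and the grip force at its end, in the units of the state.
- observe(): the state, without advancing time (a new reading comes with each control period).
- imaging.get_image(name): name is "scene" or "top" or "wrist"; returns (picture, depth): 420x560x3 uint8, red, green, blue; 420x560 float32, m along the optical axis (not along the pixel's ray), 0 where there is no reading.
- imaging.camera_params(name): a dict with "camera_matrix" (3x3 intrinsics, pixels), "dist" ([k1, k2, p1, p2, k3] as OpenCV has them; the pictures are not rectified), "origin" and "rotation" of the camera in the world; the wrist camera has in their place "tool_from_camera" (4x4, takes a point from camera to tool coordinates, whose origin is the TCP and whose axes are the flange's). Camera axes: x right, y up, looking along -z (the intrinsics and any distortion apply to the point x, -y, -z); pixel columns grow to the right and rows downward; lengths in m; the calibration is good to about 2 mm. A picture is of the moment at which its call begins: read the wrist's pose just before it. camera_params takes no time and is no camera call.
- arm.sign_off(): hands the job in; it is judged then, once.
The state is a dict: "clock": time; "joints": joint angles; "dq": joint speeds; "joint_efforts": joint torques, N m; "position": TCP position; "ee_rot": TCP orientation; "force": force on the tool from outside, world axes, zero at the start; "ft_torque": the same for the moment, N m; "width": opening from 0.0 (shut) to 1.0 (fully open); "gripper_force": force on a finger pad.
Only numpy, scipy, OpenCV 4.12 (cv2) and the standard library are available. Lean on these libraries where they do the work, as an engineer would, in place of code of your own. Each camera call takes 0.05 s, during which the arm holds its last target. There are 200 camera calls.

## Task

Take the orange flask ring out of the white rack by its rim and hang it on the J-hook of the stand, with the rim down in the trough of the hook. The hook's height is set differently each time: lower the ring gently until its rim rests in the hook before you let go, do not drop it or force it, and leave the bottles and other things on the bench where they are.

Things in the scene. Friction and masses are not known exactly. Their poses are not given: they have to be found in the camera images.
- ring: The orange flask ring (a weight), rigid, 160 mm outer diameter, 120 mm inner diameter (rim 20 mm wide radially), 16 mm thick, 0.25 to 0.5 kg. It starts standing on edge in the white rack. Origin: the centre of the hoop. Its x axis is the hoop's axis (level at the start); it is the same all round that axis.
- rack: White plastic rack that holds the ring on edge, fixed. Base 75 x 150 mm; two cheeks, their tops 39 mm above the bench, stand along y with a 21 mm slot between them; the ring's lowest point is 8 mm above the bench. Origin: centre of the underside, directly under the ring's centre. x is the axis of the ring as racked, y runs along the slot, z up.
- stand: Fixed hook stand: dark steel foot (180 x 130 mm, 12 mm high), upright post 100 mm from the origin along +x (26 mm thick, 36 mm at its collar), and a rigid steel J-hook of 10 mm round bar. Origin: on the bench vertically below the middle of the hook's trough. +x points from the trough to the post, z up. Everything of the hook lies at y = 0; its open side faces -x.
- trough_foot (a point): Point on top of the stand's foot below the hook's trough, 12 mm above the stand's origin. The trough's upper face is 220 to 255 mm above the bench: the post is telescopic, clamped differently each time, its height NOT reported: find it by touch or sight. The ring hangs with its axis along the stand's x and its centre 60 mm below the trough's upper face.
- post_foot (a point): Point on top of the stand's foot at the post, at x = 100 mm of the stand. Shape of the hook, in the stand's x: the bar leaves the post level, to x = 24 mm, slopes down to the trough (level from x = 12 to -12 mm), then slopes up to the free tip at x = -24 mm. Above the trough's upper face, the tip's top is 28 mm higher, the level bar's top 30 mm.
- bottle0: Clear glass sample bottle with a ribbed blue screw cap, 68 mm diameter, 120 mm tall. Bystander. Origin: centre of its underside.
- bottle1: Clear glass sample bottle with a ribbed blue screw cap, 68 mm diameter, 120 mm tall. Bystander. Origin: centre of its underside.
- bottle2: Clear glass sample bottle with a ribbed blue screw cap, 68 mm diameter, 120 mm tall. Bystander. Origin: centre of its underside.
- bottle3: Clear glass sample bottle with a ribbed blue screw cap, 68 mm diameter, 120 mm tall. Bystander. Origin: centre of its underside.
- photometer: Grey hand-held water photometer with pale blue screen, lying on the bench, 160 x 100 mm, 51 mm high. Bystander. Origin: underside, near its middle.
- dropper: Small black reagent dropper bottle with white cap, 32 mm diameter, 82 mm tall. Bystander. Origin: centre of its underside.
- beaker: Glass beaker, 70 mm diameter, 90 mm tall. Bystander. Origin: centre of its underside.
- flask: Round glass flask, 170 mm tall, sitting in a blue flask ring of 160 mm diameter. Bystander. Origin: centre of its underside.
Things that resemble listed ones, but are neither listed nor needed, are in the scene too. Of the things shaped like the ring, the orange one is meant. What is shaped like the stand but pink or red is not meant.

How it is judged:
By the outcome, as a careful person would: the job done as asked, in the order asked, and still so for the second after the job is handed in, with the robot touching nothing.
It also fails if it takes over 54 s, if anything falls off the work surface, if the arm or the gripper's body presses on something with over 40 N, if the wrist force passes 120 N, or if a joint passes its speed limit or range.

## Working session

There is one attempt and no reset: what is moved stays moved. The work goes in short steps, Python scripts to look and compute and a tool call to move; the robot and the scene stay as the last step left them, time stands still between calls to the robot, and variables do not carry over. Pictures are saved under pics/ and viewed, at most 10 in all, crops included, and the job is handed in when it is done.

Besides the shell and the picture viewer there is one more tool, called after "Call:" as name([rows], argument=value, ...), one row to a line, values as JSON. apply_moves: Moves the arm, as the interface text tells. Its arguments: {"type":"object","properties":{"commands":{"type":"array"},"newtons":{"type":"number"}},"required":["commands"]}

```bash
ls; mkdir -p pics
cat > h.py <<'E'
import numpy as np, cv2
from cell import observe, imaging, arm
from scipy.spatial.transform import Rotation as R
def pose(name, st=None):
    p=imaging.camera_params(name)
    if 'origin' in p:
        o=np.array(p['origin']);r=np.array(p['rotation'])
        if r.ndim==1: r=R.from_rotvec(r).as_matrix()
    else:
        T=np.eye(4);T[:3,:3]=R.from_rotvec(st['ee_rot']).as_matrix();T[:3,3]=st['position']
        T=T@np.array(p['tool_from_camera']);o=T[:3,3];r=T[:3,:3]
    return np.array(p['camera_matrix']),np.array(p['dist']),o,r
def ray(uv,P):
    K,d,o,r=P
    q=cv2.undistortPoints(np.array(uv,float).reshape(-1,1,2),K,d)[:,0]
    return np.c_[q[:,0],-q[:,1],-np.ones(len(q))]@r.T
def onplane(uv,z,P):
    v=ray(uv,P);return P[2]+v*((z-P[2][2])/v[:,2])[:,None]
def cloud(depth,P):   # world point of each pixel
    h,w=depth.shape;u,v=np.meshgrid(np.arange(w),np.arange(h))
    g=ray(np.c_[u.ravel(),v.ravel()],P)
    return (P[2]+g*depth.reshape(-1,1)).reshape(h,w,3)
E
python3 - <<'E'
from h import *
st=observe();print(st, arm.grasp_offset)
for n in('scene','top','wrist'):
    im,d=imaging.get_image(n);cv2.imwrite(f'pics/{n}0.png',im[:,:,::-1]);np.savez(f'{n}0.npz',im=im,d=d)
    P=pose(n,st);print(n,P[2].round(3),P[0].round(0).tolist(),P[1],P[3].round(2).tolist())
a=cv2.imread('pics/scene0.png');b=cv2.imread('pics/top0.png')
E
```

```text
pics
{'clock': 0.0, 'joints': array([ 1.01642592,  0.43524915,  0.0250049 ,  1.57406903, -0.01160527,
        1.13397308, -0.07512034]), 'dq': array([0.00020187, 0.00081102, 0.00112266, 0.00105243, 0.00080255,
       0.00063108, 0.00118787]), 'joint_efforts': array([ 1.12774435e-04, -6.67847013e+01,  9.85125303e-01, -3.14453852e+01,
       -6.03415235e-02,  4.30399377e-02,  1.72591394e-04]), 'position': array([ 0.27257099, -0.56188945,  0.22593993]), 'ee_rot': array([-3.06039116e+00, -7.03104711e-01,  7.74090532e-04]), 'force': array([-0.56313208,  0.97202134, -0.11383893]), 'ft_torque': array([-0.0445617 , -0.02952521,  0.00210533]), 'gripper_force': 0.0, 'width': 1.0000111161130738} 0.0188
scene [1.355 0.626 1.087] [[529.0, 0.0, 279.0], [0.0, 529.0, 214.0], [0.0, 0.0, 1.0]] [-0.09342737  0.          0.          0.          0.        ] [[-0.58, -0.54, 0.61], [0.82, -0.39, 0.42], [0.01, 0.74, 0.67]]
top [ 0.339 -0.01   1.559] [[481.0, 0.0, 281.0], [0.0, 481.0, 210.0], [0.0, 0.0, 1.0]] [-0.05779924  0.          0.          0.          0.        ] [[-0.02, 1.0, -0.08], [-1.0, -0.02, -0.01], [-0.01, 0.08, 1.0]]
wrist [ 0.344 -0.528  0.384] [[354.0, 0.0, 283.0], [0.0, 354.0, 210.0], [0.0, 0.0, 1.0]] [0.02513764 0.         0.         0.         0.        ] [[0.44, 0.86, 0.26], [-0.9, 0.42, 0.13], [-0.0, -0.29, 0.96]]
```

View pics/scene0.png

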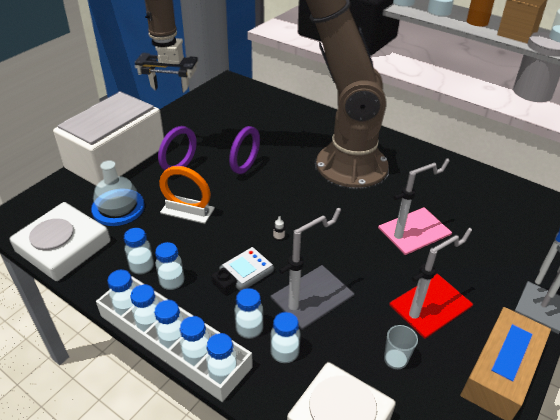

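View pics/top0.png

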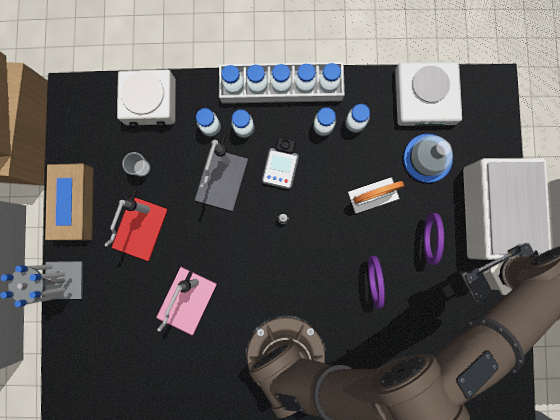

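The orange ring in the white rack is at scene (186,187) / top (376,192). The two purple rings, at scene (177,148) and (245,150), and the blue flask ring at (117,207) are decoys. The dark grey stand is at scene (310,270) / top (220,175), and the pink (415,230) and red (430,300) stands are decoys. The choice is the orange ring and the grey stand.

Run:
```python
from h import *
for n in('scene','top'):
    f=np.load(n+'0.npz');im,d=f['im'],f['d'];P=pose(n);C=cloud(d,P)
    hsv=cv2.cvtColor(im,cv2.COLOR_RGB2HSV)
    m=cv2.inRange(hsv,(8,180,120),(20,255,255))>0
    m&=(d>0)&(C[...,2]>0.02)&(C[...,2]<.2)&(C[...,0]>.2)&(C[...,0]<.8)&(abs(C[...,1])<.6)
    p=C[m];print(n,'orange',len(p),p.min(0).round(3),p.max(0).round(3))
    c=p.mean(0);u,s,v=np.linalg.svd(p-c,full_matrices=False);print(c.round(3),s.round(3),v.round(3).tolist())
    # stand: post + hook points
    box={'scene':(270,200,350,320),'top':(190,130,255,215)}[n]
    x0,y0,x1,y1=box;Q=C[y0:y1,x0:x1].reshape(-1,3);dd=d[y0:y1,x0:x1].ravel();Q=Q[dd>0]
    foot=Q[(abs(Q[:,2]-.012)<.006)];
    hk=Q[(Q[:,2]>.19)&(Q[:,2]<.35)];print('hook',len(hk),hk.min(0).round(3),hk.max(0).round(3))
    u,s,v=np.linalg.svd((hk-hk.mean(0))[:,:2],full_matrices=False);t=v[0];t=t if t[0]>0 else -t
    print('hookdir',t, np.degrees(np.arctan2(t[1],t[0])),hk.mean(0).round(3))
    a=(hk-hk.mean(0))[:,:2]@t
    for e in np.arange(a.min(),a.max(),.008):
        k=hk[(a>=e)&(a<e+.008)]
        if len(k):print(round(e,3),len(k),k.mean(0).round(3),k[:,2].min().round(3),k[:,2].max().round(3))
    hm=(cv2.inRange(hsv,(0,0,45),(180,80,120))>0);
    print(np.median(im[200,225]) if n=='top' else im[305,320])
for n,b in(('scene',(270,190,360,330)),('top',(190,130,260,220))):
    im=np.load(n+'0.npz')['im'];x0,y0,x1,y1=b
    cv2.imwrite(f'pics/c_{n}.png',cv2.resize(im[y0:y1,x0:x1,::-1],None,fx=4,fy=4,interpolation=cv2.INTER_CUBIC))
a=cv2.imread('pics/c_scene.png');b=cv2.imread('pics/c_top.png')
H=np.zeros((560,a.shape[1]+b.shape[1],3),np.uint8);H[:a.shape[0],:a.shape[1]]=a;H[:b.shape[0],a.shape[1]:]=b
cv2.imwrite('pics/c_both.png',H);print(H.shape)
```

```text
scene orange 773 [ 0.481 -0.369  0.028] [ 0.545 -0.215  0.173]
[ 0.514 -0.29   0.112] [1.451 1.194 0.132] [[0.295, -0.901, -0.318], [-0.102, 0.301, -0.948], [-0.95, -0.312, 0.003]]
hook 459 [0.511 0.174 0.19 ] [0.645 0.222 0.286]
hookdir [ 0.96129023 -0.27553782] -15.994067295672538 [0.6   0.194 0.256]
-0.092 16 [0.517 0.218 0.274] 0.266 0.28
-0.084 29 [0.523 0.216 0.266] 0.253 0.283
-0.076 21 [0.53  0.214 0.254] 0.247 0.264
-0.068 11 [0.538 0.212 0.251] 0.247 0.255
-0.06 11 [0.546 0.211 0.251] 0.244 0.255
-0.052 16 [0.555 0.208 0.256] 0.247 0.269
-0.044 27 [0.562 0.206 0.274] 0.254 0.284
-0.036 11 [0.569 0.202 0.28 ] 0.274 0.283
-0.028 11 [0.576 0.2   0.281] 0.278 0.284
-0.02 16 [0.585 0.199 0.281] 0.275 0.286
-0.012 14 [0.592 0.195 0.28 ] 0.274 0.285
-0.004 14 [0.6   0.193 0.282] 0.277 0.286
0.004 12 [0.608 0.191 0.281] 0.278 0.284
0.012 17 [0.615 0.189 0.28 ] 0.274 0.284
0.02 14 [0.623 0.186 0.28 ] 0.272 0.286
0.028 48 [0.633 0.187 0.247] 0.19 0.283
0.036 140 [0.639 0.183 0.24 ] 0.191 0.283
0.044 31 [0.643 0.18  0.232] 0.192 0.28
[ 98  97 106]
top orange 55 [ 0.481 -0.364  0.026] 
[... 286 characters left out ...]
0.28 ] 0.276 0.282
-0.071 10 [0.521 0.212 0.267] 0.25 0.279
-0.063 11 [0.53  0.212 0.252] 0.246 0.259
-0.055 9 [0.537 0.209 0.25 ] 0.247 0.255
-0.047 13 [0.544 0.207 0.251] 0.245 0.26
-0.039 13 [0.553 0.204 0.266] 0.254 0.275
-0.031 12 [0.56  0.203 0.278] 0.274 0.284
-0.023 13 [0.568 0.2   0.28 ] 0.275 0.286
-0.015 10 [0.576 0.197 0.28 ] 0.276 0.283
-0.007 11 [0.583 0.196 0.28 ] 0.277 0.285
0.001 11 [0.591 0.193 0.28 ] 0.275 0.285
0.009 11 [0.598 0.191 0.28 ] 0.275 0.284
0.017 11 [0.605 0.189 0.281] 0.276 0.292
0.025 11 [0.613 0.187 0.28 ] 0.275 0.282
0.033 12 [0.621 0.184 0.279] 0.273 0.284
0.041 44 [0.628 0.179 0.244] 0.191 0.288
0.049 23 [0.635 0.177 0.258] 0.192 0.283
114.0
(560, 640, 3)
```

View pics/c_both.png

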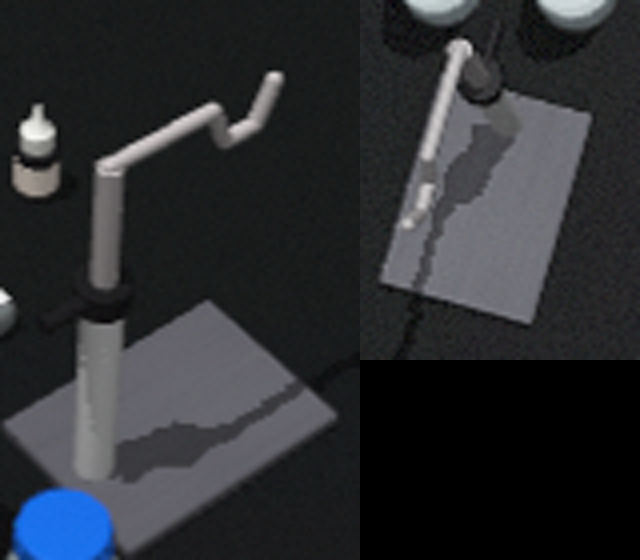

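The crops show the grey stand with its hook opening towards the robot. The tip is at scene crop (275,77) and the trough at (230,140). Depth puts the trough's upper face at about 0.251, 30 mm below the level bar's top at 0.281, which matches the given shape. Next I'll refine the ring and trough positions.

Run:
```python
from h import *
for n in('scene','top'):
    f=np.load(n+'0.npz');im,d=f['im'],f['d'];P=pose(n);C=cloud(d,P)
    hsv=cv2.cvtColor(im,cv2.COLOR_RGB2HSV)
    m=(cv2.inRange(hsv,(5,130,80),(22,255,255))>0)&(d>0)&(C[...,2]>0.05)&(C[...,2]<.2)&(C[...,0]>.4)&(C[...,0]<.6)&(C[...,1]>-.45)&(C[...,1]<-.15)
    p=C[m]
    for deg in(15,17,18,19):
        a=np.radians(deg);N=np.array([np.cos(a),np.sin(a)]);T=np.array([-N[1],N[0]])
        q=p[:,:2]@N;t=p[:,:2]@T
        lo,hi=np.percentile(q,[2,98]);tl,th=np.percentile(t,[.5,99.5])
        print(n,deg,len(p),'n',lo.round(4),hi.round(4),'std',q.std().round(4),'t',tl.round(4),th.round(4),'ctr(mid n)',((lo+hi)/2*N+(tl+th)/2*T).round(4),p[:,2].max().round(3))
    # white rack cheeks
    w=(hsv[...,1]<50)&(hsv[...,2]>120)&(d>0)&(C[...,2]>.015)&(C[...,2]<.05)&(C[...,0]>.4)&(C[...,0]<.62)&(C[...,1]>-.4)&(C[...,1]<-.18)
    ct=cv2.minAreaRect(C[w][:,:2].astype(np.float32)*1000);print('rack',w.sum(),ct)
    # foot
    b=(C[...,2]>.006)&(C[...,2]<.018)&(d>0)&(C[...,0]>.45)&(C[...,0]<.72)&(C[...,1]>.05)&(C[...,1]<.3)&(im.min(2)>60)&(hsv[...,1]<60)
    print('foot',b.sum(),cv2.minAreaRect(C[b][:,:2].astype(np.float32)*1000))
```

```text
scene 15 713 n 0.4073 0.4309 std 0.0059 t -0.4952 -0.3369 ctr(mid n) [ 0.5125 -0.2934] 0.173
scene 17 713 n 0.3947 0.4144 std 0.0051 t -0.5098 -0.3512 ctr(mid n) [ 0.5127 -0.2934] 0.173
scene 18 713 n 0.3874 0.4067 std 0.0049 t -0.5168 -0.3581 ctr(mid n) [ 0.5128 -0.2934] 0.173
scene 19 713 n 0.3798 0.3993 std 0.005 t -0.5236 -0.365 ctr(mid n) [ 0.513  -0.2933] 0.173
rack 365 ((519.8853759765625, -286.39532470703125), (61.442169189453125, 137.95957946777344), 22.31862449645996)
foot 2043 ((566.866455078125, 168.30946350097656), (197.57009887695312, 194.88523864746094), 74.02953338623047)
top 15 292 n 0.4063 0.4261 std 0.005 t -0.4908 -0.3383 ctr(mid n) [ 0.5093 -0.2927] 0.173
top 17 292 n 0.3938 0.4099 std 0.0046 t -0.505 -0.3525 ctr(mid n) [ 0.5096 -0.2925] 0.173
top 18 292 n 0.3868 0.4016 std 0.0046 t -0.5119 -0.3594 ctr(mid n) [ 0.5095 -0.2925] 0.173
top 19 292 n 0.3782 0.3942 std 0.0047 t -0.5186 -0.3662 ctr(mid n) [ 0.5092 -0.2926] 0.173
rack 112 ((514.8370971679688, -297.57769775390625), (62.6984977722168, 132.44285583496094), 14.872282028198242)
foot 1739 ((598.5257568359375, 161.73521423339844), (209.86476135253906, 257.0247497558594), 78.64012145996094)
```

Call:
apply_moves([
  [100,0.41,0.4,0,0.286],
  [100,0.41,0.4,0,0.286],
  [100,0.41,0.4,0,0.286],
  [100,0.41,0.4,0,0.286],
  [100,0.41,0.4,0,0.286],
  [100,0.41,0.4,0,0.286],
  [100,0.41,0.4,0,0.286],
  [100,0.41,0.4,0,0.286],
  [100,0.41,0.4,0,0.286],
  [100,0.43,0.4,0,0.286],
  [100,0,0,0,0],
  [100,0,0,0,0],
])

```text
clock: 1.65
position: [0.5194, -0.3229, 0.2264]
ee_rot: [-1.852, -2.537, 0.001]
force: [-0.2, -0.0, 1.0]
width: 0.998
gripper_force: 0.0
```

```bash
cat > w.py <<'E'
from h import *
import sys
def show(name):
    st=observe();im,d=imaging.get_image('wrist');P=pose('wrist',st);C=cloud(d,P)
    cv2.imwrite(f'pics/{name}.png',im[:,:,::-1])
    y=R.from_rotvec(st['ee_rot']).as_matrix()
    print('t',st['clock'],'pos',np.round(st['position'],4),'ydeg',np.degrees(np.arctan2(y[1,1],y[0,1])).round(2),'zax',y[:,2].round(3),'F',np.round(st['force'],2),'w',st['width'],'gf',st['gripper_force'],'q',np.round(st['joints'],2))
    return st,im,d,P,C
E
python3 - <<'E'
from w import *
st,im,d,P,C=show('wr1')
hsv=cv2.cvtColor(im,cv2.COLOR_RGB2HSV)
m=(cv2.inRange(hsv,(5,130,80),(22,255,255))>0)&(d>0)&(C[...,2]>0.05)&(C[...,2]<.19)&(C[...,0]>.4)&(C[...,0]<.6)&(C[...,1]>-.45)&(C[...,1]<-.15)
p=C[m];print(len(p),p.min(0).round(3),p.max(0).round(3))
t=p[p[:,2]>.12];r=cv2.fitLine(t[:,:2].astype(np.float32),cv2.DIST_L2,0,.01,.01).ravel();print(r,np.degrees(np.arctan2(r[1],r[0])))
print(cv2.minAreaRect(t[:,:2].astype(np.float32)*1000))
E
```

```text
t 1.65 pos [ 0.5194 -0.3229  0.2264] ydeg 17.72 zax [-0.001 -0.    -1.   ] F [-0.25 -0.03  0.99] w 0.9976781898557817 gf 0.0 q [ 0.73  0.45 -0.37  1.58  0.17  1.15  0.62]
2606 [ 0.481 -0.364  0.103] [ 0.54  -0.218  0.168]
[ 0.30294666 -0.9530075   0.5045594  -0.2716161 ] -72.365326
((511.7787780761719, -293.48175048828125), (15.92631721496582, 143.49073791503906), 17.783735275268555)
```

View pics/wr1.png

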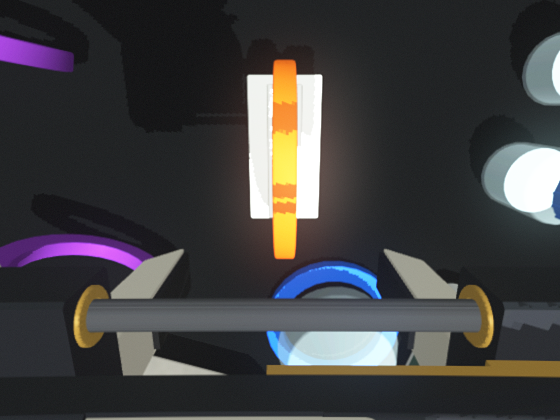

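The close crop shows the orange ring standing in the white rack, from (285,60) to (285,258) with the rack around (285,150), so the choice is right. The measured centre is (0.512, -0.2935), the axis is at 17.8° and the top is at 0.168, as expected. I'll descend on the rim 30 mm to the side of its top, so the fingers will later clear the hook bar.

Call:
apply_moves([
  [100,0.027,0.008,-0.3,0],
  [100,0,0,-0.4,0],
  [100,0,0,-0.4,0],
  [100,0,0,-0.44,0],
  [100,0,0,0,0],
  [20,0,0,0,0],
  [10,0,0,0,0],
  [0,0,0,0,0],
  [0,0,0,0,0],
  [0,0,0,0,0],
  [0,0,0,0,0],
  [0,0,0,0,0],
], newtons=55)

```text
clock: 3.2
position: [0.5216, -0.3218, 0.1343]
ee_rot: [-1.851, -2.538, -0.0]
force: [-0.4, -0.3, 0.0]
width: 0.291
gripper_force: 0.0
```

Call:
apply_moves([
  [0,0,0,0,0],
  [0,0,0,0,0],
  [0,0,0,0,0],
  [0,0,0,0,0],
  [0,0,0,0,0],
])

```text
clock: 3.82
position: [0.5215, -0.3219, 0.1343]
ee_rot: [-1.851, -2.538, 0.0]
force: [-1.7, -0.4, 0.5]
width: 0.17
gripper_force: 55.0
```

Call:
apply_moves([
  [0,0,0,0.1,0],
  [0,0,0,0.2,0],
  [0,0,0,0.3,0],
  [0,0,0,0.4,0],
  [0,0,0,0.4,0],
  [0,0,0,0.4,0],
  [0,0,0,0.3,0],
  [0,0,0,0.2,0],
  [0,0,0,0.0,0],
  [0,0,0,0,0],
])

```text
clock: 5.08
position: [0.5213, -0.3217, 0.2717]
ee_rot: [-1.85, -2.538, 0.0]
force: [0.0, 0.4, -4.0]
width: 0.171
gripper_force: 55.0
```

```bash
cat > ringpose.py <<'E'
from h import *
def ring(n='scene'):
    """circle centre of held ring from depth: plane fit of the rim + outer silhouette"""
    st=observe();im,d=imaging.get_image(n);P=pose(n,st);C=cloud(d,P)
    hsv=cv2.cvtColor(im,cv2.COLOR_RGB2HSV)
    m=(cv2.inRange(hsv,(5,130,80),(22,255,255))>0)&(d>0)&(np.linalg.norm(C-st['position'],axis=2)<.2)
    p=C[m];c=p.mean(0);v=np.linalg.svd(p-c,full_matrices=False)[2];N=v[2]*np.sign(v[2][0])
    # in-plane extents: t lateral, z'
    T=np.cross([0,0,1],N);T/=np.linalg.norm(T);Z=np.cross(N,T)
    q=np.c_[p@T,p@Z]; (x,y),r=cv2.minEnclosingCircle(q.astype(np.float32))
    nn=p@N;lo,hi=np.percentile(nn,[2,98])
    print(n,len(p),'N',N.round(3),np.degrees(np.arctan2(N[1],N[0])).round(2),'centre',(x*T+y*Z+(lo+hi)/2*N).round(4),'r',round(r,4),'nspan',round(hi-lo,4),'tcp',st['position'].round(4),'z',p[:,2].min().round(3),p[:,2].max().round(3))
    return im,d,P,C,m
E
python3 - <<'E'
from ringpose import *
im,*_=ring('scene');print(observe()['force'],observe()['ft_torque'],observe()['width'])
ring('top')
E
```

```text
scene 1074 N [ 0.942  0.332 -0.042] 19.39 centre [ 0.5275 -0.3073  0.2605] r 0.1188 nspan 0.0345 tcp [ 0.5213 -0.3217  0.2717] z 0.146 0.375
[ 0.11313024  0.16431301 -3.84232995] [-0.12444514 -0.19272484 -0.00547953] 0.16786952930004218
top 300 N [ 0.952  0.305 -0.03 ] 17.75 centre [ 0.5144 -0.3066  0.2631] r 0.1065 nspan 0.0137 tcp [ 0.5212 -0.3217  0.2715] z 0.157 0.369
```

```bash
sed -i "s/<.2)$/<.2)\&(C[...,2]<st['position'][2]+.036)/" ringpose.py
python3 - <<'E'
from ringpose import *
im,*_=ring('scene')
cv2.imwrite('pics/lift.png',cv2.resize(im[60:220,100:300,::-1],None,fx=3,fy=3))
E
```

```text
scene 1033 N [ 0.948  0.317 -0.008] 18.5 centre [ 0.5141 -0.2921  0.2274] r 0.0835 nspan 0.0189 tcp [ 0.5212 -0.3217  0.2715] z 0.148 0.307
```

View pics/lift.png

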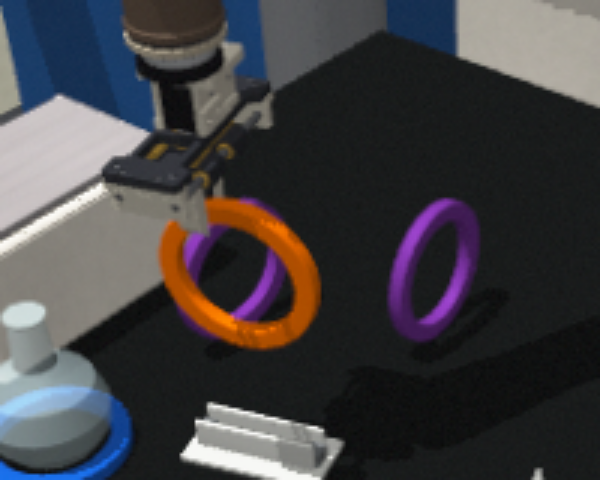

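The ring is lifted level and clear of the rack, at crop (240,270), held off-centre as planned and with no slip. Next I'll carry it to the open side of the hook.

Call:
apply_moves([
  [0,-0.02,0.25,0.06,-0.101],
  [0,-0.1,0.5,0,-0.101],
  [0,-0.1,0.8,0,-0.101],
  [0,-0.1,0.95,0,-0.101],
  [0,-0.1,0.95,0,-0.101],
  [0,-0.1,0.95,0,-0.101],
  [0,-0.1,0.95,0,-0.101],
  [0,-0.1,0.95,0,-0.101],
  [0,-0.1,0.95,0,-0.101],
  [0,-0.1,0.8,0,-0.101],
  [0,-0.1,0.5,0,-0.101],
  [0,-0.1,0.22,0,-0.102],
])

```text
clock: 6.72
position: [0.4535, 0.2066, 0.2756]
ee_rot: [-2.522, -1.871, 0.001]
force: [-0.4, -0.1, -4.8]
width: 0.171
gripper_force: 55.0
```

Call:
apply_moves([
  [0,0,0,0,0],
  [0,0,0,0,0],
])

```text
clock: 6.98
position: [0.4547, 0.2033, 0.2757]
ee_rot: [2.524, 1.87, -0.001]
force: [-0.1, -1.4, -2.7]
width: 0.168
gripper_force: 55.0
```

```bash
cat > hook.py <<'E'
from ringpose import *
def hook(C,d,tag,zlo=.235):
    a=np.radians(-17);N=np.array([np.cos(a),np.sin(a)]);T=np.array([-N[1],N[0]])
    k=(d>0)&(C[...,2]>zlo)&(C[...,2]<.30);Q=C[k];o=np.array([.539,.210])
    n=(Q[:,:2]-o)@N;t=(Q[:,:2]-o)@T;s=(abs(t)<.02)&(n>-.04)&(n<.08);
    for e in np.arange(-.036,.08,.006):
        b=s&(n>=e)&(n<e+.006)
        if b.sum():print(tag,round(e+.003,3),b.sum(),'t',np.median(t[b]).round(4),'z',np.median(Q[b][:,2]).round(4),Q[b][:,2].max().round(4))
E
python3 - <<'E'
from hook import *
from w import show
st,im,d,P,C=show('wr2')
hook(C,d,'wrist')
im2,*_=ring('scene')
cv2.imwrite('pics/pre.png',np.hstack([im[:,:,::-1],cv2.resize(im2[120:330,220:400,::-1],(360,420))])[:, 130:])
E
```

```text
t 6.975 pos [0.4547 0.2033 0.2757] ydeg -16.93 zax [-0.    -0.001 -1.   ] F [-0.09 -1.38 -2.65] w 0.16840730946762641 gf 54.95092882786764 q [-0.06  0.24 -0.57  1.76  0.14  1.18 -0.97]
wrist -0.033 6 t 0.0013 z 0.2744 0.2765
wrist -0.027 313 t 0.0024 z 0.277 0.2803
wrist -0.021 207 t 0.0047 z 0.2712 0.28
wrist -0.015 112 t 0.0052 z 0.256 0.2689
wrist -0.009 164 t 0.0028 z 0.25 0.2536
wrist -0.003 221 t 0.0021 z 0.2502 0.2526
wrist 0.003 213 t 0.0021 z 0.2501 0.252
wrist 0.009 381 t 0.0021 z 0.2535 0.264
wrist 0.015 625 t 0.0023 z 0.2676 0.2793
wrist 0.021 444 t 0.0026 z 0.2785 0.2823
wrist 0.027 294 t 0.0025 z 0.2801 0.2823
wrist 0.033 304 t 0.0025 z 0.2802 0.283
wrist 0.039 309 t 0.0025 z 0.2804 0.2828
wrist 0.045 167 t 0.0021 z 0.28 0.282
scene 1216 N [ 0.959 -0.283  0.002] -16.44 centre [0.4664 0.2323 0.2285] r 0.0838 nspan 0.018 tcp [0.4549 0.2032 0.2758] z 0.152 0.312
```

View pics/pre.png

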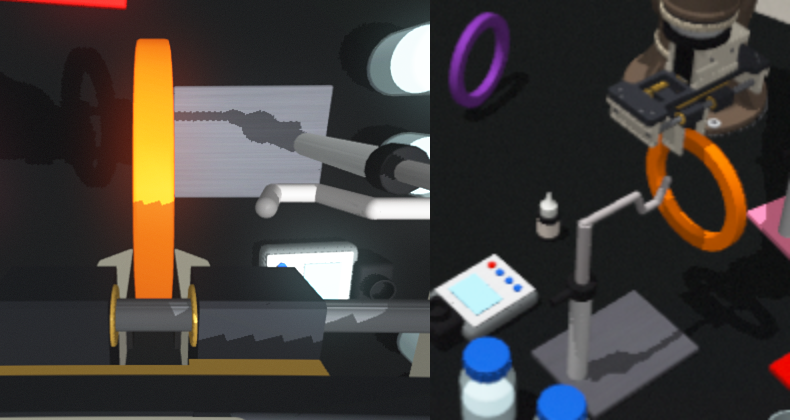

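In the wrist view the ring stands on edge at column 285 (full image), short of the hook tip at (397,200). The scene crop shows the hook tip just in front of the ring's hole. The trough measures about (0.538, 0.213) with its upper face at 0.2505, so the held rim clears the tip by about 9 mm. I'll thread it on.

Call:
apply_moves([
  [0,0.08,-0.02,0,0],
  [0,0.16,-0.04,0,0],
  [0,0.2,-0.05,0,0],
  [0,0.2,-0.05,0,0],
  [0,0.2,-0.05,0,0],
  [0,0.2,-0.05,0,0],
  [0,0.13,-0.04,0,0],
  [0,0.07,-0.02,0,0],
  [0,0,0,0,0],
  [0,0,0,0,0],
])

```text
clock: 8.32
position: [0.5285, 0.1854, 0.276]
ee_rot: [-2.524, -1.871, 0.0]
force: [-0.0, -0.4, -3.8]
width: 0.168
gripper_force: 55.0
```

Run:
```python
from hook import *
from w import show
st,im,d,P,C=show('wr3')
hook(C,d,'wrist')
im2,*_=ring('scene')
cv2.imwrite('pics/over.png',np.hstack([im[:,:,::-1],cv2.resize(im2[120:330,220:400,::-1],(360,420))])[:, 130:])
```

```text
t 8.325 pos [0.5285 0.1854 0.276 ] ydeg -16.91 zax [-0.  0. -1.] F [-0.02 -0.41 -3.83] w 0.16800237369467436 gf 54.95135649668555 q [-0.04  0.35 -0.53  1.63  0.18  1.22 -0.9 ]
wrist -0.027 237 t 0.0016 z 0.278 0.2949
wrist -0.021 479 t 0.0013 z 0.2765 0.2948
wrist -0.015 541 t -0.0149 z 0.2794 0.3
wrist -0.009 59 t -0.0168 z 0.2928 0.3
wrist 0.009 378 t -0.0152 z 0.2846 0.2999
wrist 0.015 523 t 0.0008 z 0.2711 0.2999
wrist 0.021 414 t 0.0022 z 0.2794 0.2944
wrist 0.027 285 t 0.0027 z 0.2803 0.2823
wrist 0.033 273 t 0.0026 z 0.2802 0.2826
wrist 0.039 276 t 0.0029 z 0.2802 0.2821
wrist 0.045 275 t 0.0027 z 0.2801 0.2823
wrist 0.051 278 t 0.0027 z 0.2803 0.2822
wrist 0.057 274 t 0.0028 z 0.2802 0.2822
wrist 0.063 278 t 0.0028 z 0.2802 0.2823
wrist 0.069 281 t 0.0028 z 0.2802 0.282
wrist 0.075 276 t 0.0028 z 0.2802 0.2823
wrist 0.081 94 t 0.0029 z 0.2803 0.282
scene 1266 N [ 0.958 -0.286  0.002] -16.62 centre [0.5387 0.211  0.2323] r 0.0838 nspan 0.0176 tcp [0.5285 0.1854 0.276 ] z 0.15 0.312
```

View pics/over.png

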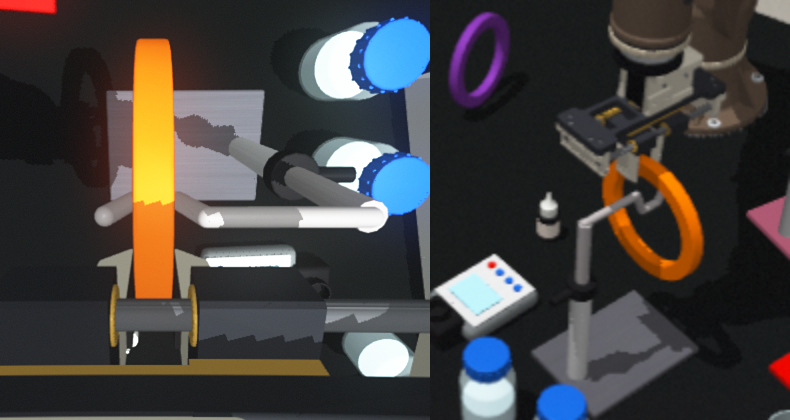

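The hook runs through the ring, with the rim centred (column 154) between the tip (105) and the bend (200), and the fingers clear of the bar. Contact is expected about 39 mm lower. I'll descend 33 mm, then creep while watching the force.

Call:
apply_moves([
  [0,0,0,-0.05,0],
  [0,0,0,-0.1,0],
  [0,0,0,-0.1,0],
  [0,0,0,-0.1,0],
  [0,0,0,-0.1,0],
  [0,0,0,-0.05,0],
  [0,0,0,-0.03,0],
  [0,0,0,-0.02,0],
  [0,0,0,0,0],
])

```text
clock: 9.55
position: [0.5289, 0.1851, 0.243]
ee_rot: [2.524, 1.87, 0.0]
force: [-0.2, 0.2, -3.8]
width: 0.172
gripper_force: 55.0
```

Call:
apply_moves([
  [0,0,0,-0.025,0],
  [0,0,0,-0.025,0],
  [0,0,0,0,0],
])

```text
clock: 9.93
position: [0.5288, 0.1851, 0.2398]
ee_rot: [-2.524, -1.87, 0.0]
force: [0.3, -0.6, -4.1]
width: 0.167
gripper_force: 55.0
```

Call:
apply_moves([
  [0,0,0,-0.02,0],
  [0,0,0,0,0],
])

```text
clock: 10.18
position: [0.5289, 0.1852, 0.2388]
ee_rot: [2.524, 1.87, 0.0]
force: [-0.6, -0.1, -3.6]
width: 0.17
gripper_force: 55.0
```

Call:
apply_moves([
  [0,0,0,-0.015,0],
  [0,0,0,0,0],
])

```text
clock: 10.42
position: [0.529, 0.1852, 0.2385]
ee_rot: [2.524, 1.87, 0.001]
force: [-3.4, -2.0, 3.1]
width: 0.169
gripper_force: 55.0
```

Call:
apply_moves([
  [0,0,0,-0.015,0],
  [0,0,0,0,0],
])

```text
clock: 10.68
position: [0.5291, 0.1852, 0.2383]
ee_rot: [2.524, 1.869, 0.002]
force: [-4.7, -3.1, 10.8]
width: 0.171
gripper_force: 55.0
```

Contact came at about 0.2386, 1.8 mm early and with a push away from the post, so the rim is probably touching the post-side slope. I'll back up 3 mm, shift 1.5 mm towards the tip and lower again.

Call:
apply_moves([
  [0,0,0,0.05,0],
  [0,-0.024,0.007,0,0],
  [0,0,0,0,0],
  [0,0,0,-0.03,0],
  [0,0,0,0,0],
])

```text
clock: 11.3
position: [0.5279, 0.1856, 0.2386]
ee_rot: [2.524, 1.869, 0.002]
force: [2.2, -1.8, 1.7]
width: 0.169
gripper_force: 54.9
```

Call:
apply_moves([
  [0,0,0,-0.015,0],
  [0,0,0,0,0],
])

```text
clock: 11.55
position: [0.528, 0.1856, 0.2383]
ee_rot: [2.524, 1.869, 0.002]
force: [-1.2, -3.1, 9.2]
width: 0.168
gripper_force: 55.0
```

Call:
apply_moves([
  [0,0,0,-0.015,0],
  [0,0,0,0,0],
])

```text
clock: 11.8
position: [0.5281, 0.1856, 0.2382]
ee_rot: [2.524, 1.869, 0.003]
force: [-3.1, -4.8, 15.3]
width: 0.167
gripper_force: 55.0
```

Call:
apply_moves([
  [0,0,0,0.025,0],
  [0,0,0,0,0],
])

```text
clock: 12.05
position: [0.528, 0.1856, 0.2384]
ee_rot: [2.524, 1.869, 0.002]
force: [0.5, -3.5, 6.9]
width: 0.17
gripper_force: 54.9
```

Run:
```python
from hook import *
from w import show
st,im,d,P,C=show('wr4')
im2,*_=ring('scene')
cv2.imwrite('pics/seat.png',np.hstack([cv2.resize(im[100:310,180:430,::-1],(500,420)),cv2.resize(im2[170:270,260:360,::-1],(300,420),interpolation=cv2.INTER_CUBIC)]))
```

```text
t 12.05 pos [0.528  0.1856 0.2384] ydeg -16.95 zax [ 0.001  0.    -1.   ] F [ 0.51 -3.52  6.91] w 0.17015390983034612 gf 54.94896215297473 q [-0.04  0.37 -0.52  1.69  0.2   1.14 -0.92]
scene 1176 N [ 0.955 -0.297  0.011] -17.28 centre [0.5387 0.2125 0.1946] r 0.0829 nspan 0.0178 tcp [0.5279 0.1856 0.2384] z 0.114 0.274
```

View pics/seat.png

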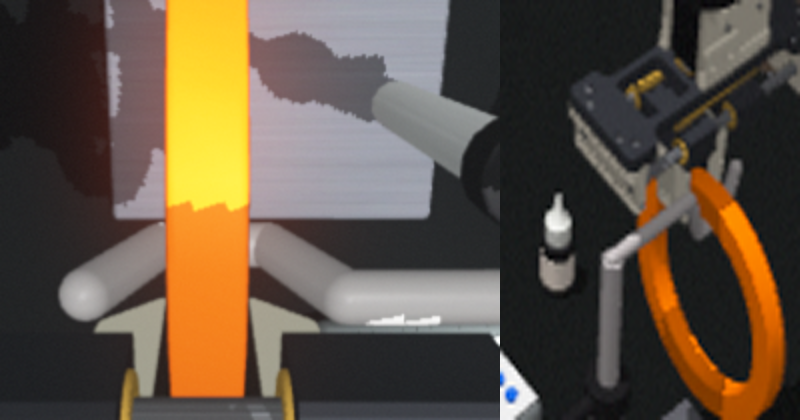

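The rim sits down between the two slopes, at left crop (207,250), and the hook passes through the hole. It is about 1 mm towards the tip. I'll nudge it back slightly, ease the load and release slowly.

Call:
apply_moves([
  [0,0.011,-0.003,0.01,0],
  [0,0,0,0,0],
], newtons=20)

```text
clock: 12.4
position: [0.5281, 0.1856, 0.2385]
ee_rot: [-2.524, -1.87, -0.0]
force: [0.9, -1.1, 3.1]
width: 0.17
gripper_force: 20.0
```

Call:
apply_moves([
  [0,0,0,0,0],
  [0,0,0,0,0],
], newtons=5)

```text
clock: 12.65
position: [0.528, 0.1856, 0.2384]
ee_rot: [-2.524, -1.87, -0.0]
force: [0.9, -0.2, 2.4]
width: 0.172
gripper_force: 5.0
```

Call:
apply_moves([
  [25,0,0,0,0],
  [30,0,0,0,0],
  [40,0,0,0,0],
  [50,0,0,0,0],
  [50,0,0,0,0],
  [50,0,0,0,0],
  [50,0,0,0,0],
  [50,0,0,0,0],
])

```text
clock: 13.65
position: [0.5281, 0.1854, 0.2385]
ee_rot: [2.524, 1.87, 0.0]
force: [-0.3, -0.3, -0.2]
width: 0.5
gripper_force: 0.0
```

Run:
```python
from hook import *
from w import show
st,im,d,P,C=show('wr5')
im2,*_=ring('scene')
cv2.imwrite('pics/rel.png',np.hstack([cv2.resize(im[100:310,180:430,::-1],(500,420)),cv2.resize(im2[170:270,260:360,::-1],(300,420),interpolation=cv2.INTER_CUBIC)]))
```

```text
t 13.65 pos [0.5281 0.1854 0.2385] ydeg -16.94 zax [ 0. -0. -1.] F [-0.33 -0.3  -0.18] w 0.5000221769398531 gf 0.0 q [-0.04  0.37 -0.52  1.69  0.2   1.14 -0.92]
scene 1134 N [ 0.955 -0.298  0.008] -17.34 centre [0.5376 0.2098 0.1946] r 0.0826 nspan 0.0185 tcp [0.5281 0.1854 0.2385] z 0.116 0.274
```

View pics/rel.png

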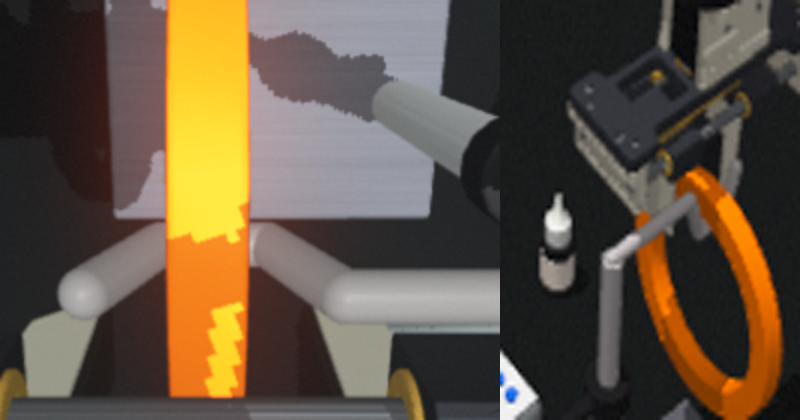

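The fingers are open and the ring hangs in the trough, at left crop (207,240), unmoved with zero force on the tool. Next I'll retreat straight up and then back towards the robot.

Call:
apply_moves([
  [50,0,0,0.2,0],
  [50,0,0,0.4,0],
  [50,0,0,0.5,0],
  [50,0,0,0.5,0],
  [50,0,0,0.4,0],
  [50,-0.5,0,0,0],
  [50,-0.5,0,0,0],
  [50,0,0,0,0],
  [50,0,0,0,0],
  [50,0,0,0,0],
  [50,0,0,0,0],
  [50,0,0,0,0],
])

```text
clock: 15.25
position: [0.4683, 0.1854, 0.3582]
ee_rot: [-2.524, -1.87, 0.0]
force: [-0.2, 0.2, 0.1]
width: 0.504
gripper_force: 0.0
```

Run:
```python
from h import *
ims=[]
for n in('scene','top','scene'):
    im,d=imaging.get_image(n);P=pose(n);C=cloud(d,P);hsv=cv2.cvtColor(im,cv2.COLOR_RGB2HSV)
    m=(cv2.inRange(hsv,(5,130,80),(22,255,255))>0)&(d>0)&(np.linalg.norm(C-[.538,.211,.19],axis=2)<.12)
    p=C[m];print(n,len(p),p.min(0).round(3),p.max(0).round(3),p.mean(0).round(4));ims.append(im)
cv2.imwrite('pics/final.png',cv2.resize(ims[0][140:340,200:420,::-1],None,fx=2.8,fy=2.8))
print(observe()['force'],observe()['position'],observe()['clock'])
```

```text
scene 1278 [0.512 0.133 0.116] [0.603 0.289 0.283] [0.5436 0.2184 0.2017]
top 106 [0.506 0.133 0.128] [0.527 0.187 0.253] [0.5156 0.1523 0.2106]
scene 1278 [0.508 0.133 0.114] [0.603 0.289 0.283] [0.5437 0.2185 0.2019]
[ 0.41286461 -0.0482834   0.64008873] [0.46813706 0.18543037 0.35835507] 15.4
```

View pics/final.png

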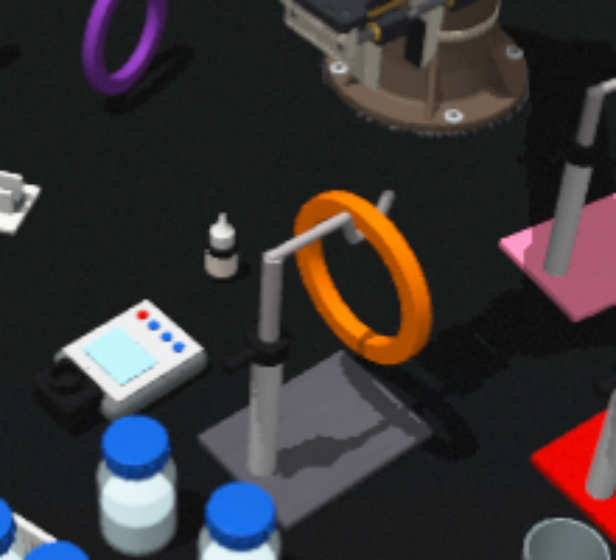

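The ring hangs still in the grey stand's hook, at crop (363,280), the gripper is clear and nothing else in this view has moved.

```bash
python3 -c "
from cell import arm
print(arm.sign_off())"
```

```text
the job is handed in; nothing more can be done
None
```

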